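# Set two pot lids out over the ledge to drip

### The job

Slide the two aluminium pot lids straight out over the ledge's front edge, the one towards the robot, until a third of each lid's width overhangs it (50 mm of the larger lid, 40 mm of the smaller), so that they drip clear of the cement and can be taken from below. Push them by the rim with the fingertips: do not touch their knobs, grip, lift or tip them. Leave the other things on the ledge where they are, and finish with both lids lying flat and at rest on the ledge.

Things in the scene. Friction and masses are not known exactly. Their poses are not given: they have to be found in the camera images.
- ledge: raised rough cement ledge, fixed: 380 mm deep (its x), 960 mm long (its y), 60 mm high, standing on the wider counter. Origin at the centre of its underside; its x axis points away from the robot, z up. Its front edge, towards the robot, is the straight line at x = -190 mm in its frame; its top is at z = 60 mm.
- lid_big: the larger of two round flat aluminium pot lids, lying loose on the ledge: 150 mm in diameter, 10 mm thick at the rim, about 0.2 kg. A small black knob (28 mm wide, top 34 mm above the underside) stands at its centre. Origin at the centre of its underside, z up. It may be the left or the right one.
- lid_small: the smaller pot lid, of the same make: 120 mm in diameter, 10 mm thick at the rim, about 0.15 kg, the same knob at its centre. Origin at the centre of its underside, z up.
- saucer: a white ceramic saucer, 110 mm wide and 18 mm high, near the back of the ledge, midway along it; loose. Origin at the centre of its underside, z up. To be left alone.
- peg: a wooden clothes peg, 80 x 12 x 11 mm, lying between the two pot lids; loose. Origin at the centre of its underside, z up. To be left alone.
- tub: a blue plastic tub with its lid on, 174 mm wide over the lid and 91 mm high, at the left end of the ledge; loose. Origin at the centre of its underside, z up. To be left alone.
- mug: a white ceramic mug, 76 mm wide and 78 mm high, at the back of the ledge on the left half; loose. Origin at the centre of its underside, z up. To be left alone.
- brush: a wooden scrubbing brush, 150 x 55 x 45 mm, at the right end of the ledge; loose. Origin at the centre of its underside, z up. To be left alone.
- soap: a bar of soap, 75 x 50 x 28 mm, at the back of the ledge on the right half; loose. Origin at the centre of its underside, z up. To be left alone.
Mind the look-alikes: they are no part of the job. What is shaped like the lid_big but orange is not meant. What is shaped like the lid_small but orange is not meant.

How it is judged:
By the outcome, as a careful person would: the job done as asked, in the order asked, and still so for the second after the job is handed in, with the robot touching nothing.
It also fails if it takes over 54 s, if anything falls off the work surface, if the arm or the gripper's body presses on something with over 40 N, if the wrist force passes 120 N, or if a joint passes its speed limit or range.

### The arm

A 6-joint arm with a two-finger parallel gripper is mounted at the origin on the work surface. World frame = base frame: x ahead of the robot, y to its left, z up, the work surface at z = 0. Lengths are in m, angles in rad, forces in N, time in s.
With the tool pointing down it reaches from about 0.35 to 0.975 m from the base axis. Payload 4.9 kg.
Tool frame: the origin (TCP) lies at the very end of the fingers, on their centre line; the grasp point (between the pads) lies 19 mm behind it; z points along the fingers, y is the direction in which the jaws open and shut (so a half turn about z gives the same grasp; the last joint's range is limited). The gripper opens to 85 mm and grips with 20 to 120 N. Pads are 22 mm wide; open, the fingers measure 114 mm over their backs; the gripper's body (76 mm by 85 mm) begins 54 mm behind the grasp point. The pads swing forward as they close: fully open they stand 13 mm farther back than shut.
Start: joints at [-1.415, 0.053, 1.613, -0, 1.476, -0.119], TCP at [0.17, -0.602, 0.231] pointing down, gripper open.
Joint ranges: [-3.01, 3.01], [-1.01, 2.22], [0.06, 2.58], [-1.02, 4.17], [0.09, 2.62], [-3.14, 3.14]. Speed limits (rad/s): [2.57, 2.57, 3.14, 3.14, 3.14, 3.14].

### API

Orientations are given as a unit quaternion [x, y, z, w].
In Python, from workcell import get_obs, eyes, order gives the robot as it stands.
- The arm moves only by the tool play_rows, never from a script. Its argument "deltas" is a list of rows, each an object of numbers: "x", "y", "z": the shift along the tool's x, y, z in mm; "yaw": the turn about the tool's z in degrees; "grip": the opening in per cent of the stroke, from 0 (shut) to 100 (fully open). A call has exactly 10 rows; each row is the pose to reach, as a shift and turn from the pose commanded when the call began, along the tool's axes at that moment; what a row does not reach only later rows make up. A row lasts 1/8 s, in which the tool goes at most 62.5 mm and 10.7 degrees, less where a joint would pass 70% of its speed; a pose out of reach is approached as far as the arm can. A call with a gripper value outside its range is refused whole. The fingers move at their own pace and stop on an object; "squeeze" is the grip in N (left out, the last holds). Time passes only in rows, so rows that repeat a pose let the fingers close, or fill a call up. It gives the time, the measured TCP pose, the force and the opening at its end, in the units of the state.
- get_obs(): the state, without advancing time (a new reading comes with each control period).
- eyes.camera(name): name is "scene" or "top"; returns the picture (384x512x3 uint8, blue, green, red); there is no depth.
- eyes.calibration(name): a dict with "fov_y" (degrees; the focal length in pixels is half the picture's height over the tangent of half this angle, whatever the lens; pixels are square), "cx", "cy" (the principal point, pixels), "extrinsics" (4x4, takes a point from camera to world coordinates). Camera axes: x right, y down, z forward; pixel columns grow to the right and rows downward; lengths in m; the calibration is good to about 2 mm. A picture is of the moment at which its call begins. calibration takes no time and is no camera call.
- order.job_done(): hands the job in, once; it reports no verdict.
The state is a dict: "t": time; "qpos": joint angles; "qvel": joint speeds; "tau": joint torques, N m; "tcp_pos": TCP position; "tcp_rot": TCP orientation; "ft_force": force on the tool from outside, world axes, zero at the start; "moment": the same for the moment, N m; "gripper_width": opening from 0.0 (shut) to 1.0 (fully open).
Only numpy, scipy, OpenCV 4.12 (cv2) and the standard library are available. Lean on these libraries where they do the work, as an engineer would, in place of code of your own. Each camera call takes 0.05 s, during which the arm holds its last target.

## Working session

There is one attempt and no reset: what is moved stays moved. The work goes in short steps, Python scripts to look and compute and a tool call to move; the robot and the scene stay as the last step left them, time stands still between calls to the robot, and variables do not carry over. Pictures are saved under pics/ and viewed, and the job is handed in when it is done.

Besides the shell and the picture viewer there is one more tool, called after ">>>" by a JSON object that holds its "name" and its "arguments", one argument or row to a line. play_rows: Moves the arm, as the interface text tells. Its arguments: {"type":"object","properties":{"deltas":{"type":"array","items":{"type":"object","properties":{"x":{"type":"number"},"y":{"type":"number"},"z":{"type":"number"},"yaw":{"type":"number"},"grip":{"type":"number"}}}},"squeeze":{"type":"number"}},"required":["deltas"]}

```bash
ls; mkdir -p pics
python3 - <<'E'
from workcell import get_obs, eyes
import cv2, json
o=get_obs()
print(o['t'],o['tcp_pos'],o['tcp_rot'],o['gripper_width'])
for n in('scene','top'):
    cv2.imwrite(f'pics/{n}0.png',eyes.camera(n)); c=eyes.calibration(n); print(n,c)
E
```

```text
pics
0.0 [ 0.16948481 -0.60093312  0.23005089] [ 9.90576631e-01  1.36955714e-01 -1.61855928e-05 -1.03410252e-03] 0.998089503937417
scene {'fov_y': 46.15644292842662, 'cx': 250.06539478607263, 'cy': 190.8157826698532, 'extrinsics': array([[-0.38468244,  0.61122764, -0.69167925,  1.4583512 ],
       [ 0.92284603,  0.23896135, -0.3020806 ,  0.41117376],
       [-0.01935541, -0.75451855, -0.65599324,  0.94690657],
       [ 0.        ,  0.        ,  0.        ,  1.        ]])}
top {'fov_y': 57.10186087965901, 'cx': 255.33690710188014, 'cy': 186.87895267124938, 'extrinsics': array([[ 0.19662046, -0.95737712,  0.21158792,  0.37156065],
       [-0.98045965, -0.19336276,  0.03618991, -0.00529251],
       [ 0.00626583, -0.2145691 , -0.97668871,  0.99054451],
       [ 0.        ,  0.        ,  0.        ,  1.        ]])}
```

View pics/scene0.png

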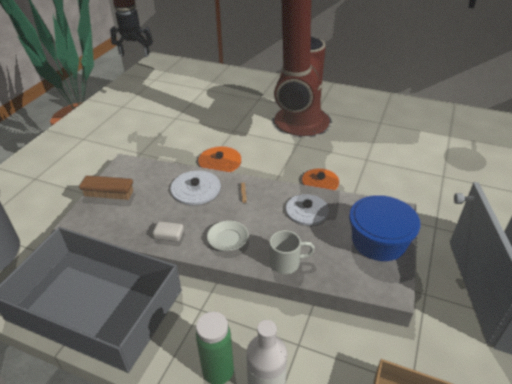

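View pics/top0.png

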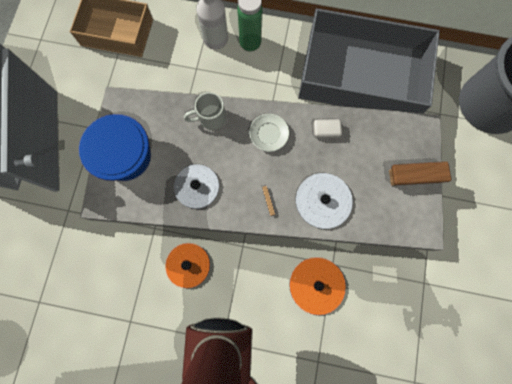

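The top view shows the big lid at about (325,200), the small lid at (197,187) and the peg at (268,200) between them. The orange look-alikes are on the counter in front. Next, enlarged crops.

```bash
cat > h.py <<'E'
import numpy as np
from workcell import eyes
def ray(n,u,v,z):
    c=eyes.calibration(n); f=192/np.tan(np.radians(c['fov_y']/2)); E=c['extrinsics']
    d=E[:3,:3]@np.array([(u-c['cx'])/f,(v-c['cy'])/f,1]); o=E[:3,3]
    return o+d*(z-o[2])/d[2]
def proj(n,p):
    c=eyes.calibration(n); f=192/np.tan(np.radians(c['fov_y']/2)); E=c['extrinsics']
    q=E[:3,:3].T@(np.array(p)-E[:3,3]); return f*q[0]/q[2]+c['cx'],f*q[1]/q[2]+c['cy']
E
python3 - <<'E'
import cv2
a=cv2.imread('pics/top0.png')
cv2.imwrite('pics/c1.png',cv2.resize(a[140:260,70:270],None,fx=4,fy=4,interpolation=cv2.INTER_CUBIC))
cv2.imwrite('pics/c2.png',cv2.resize(a[140:260,260:460],None,fx=4,fy=4,interpolation=cv2.INTER_CUBIC))
E
```

```text
(no output)
```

View pics/c1.png

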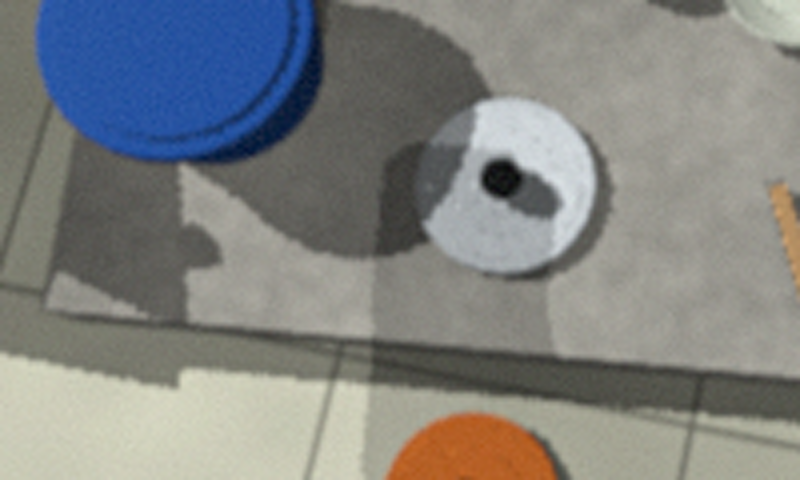

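View pics/c2.png

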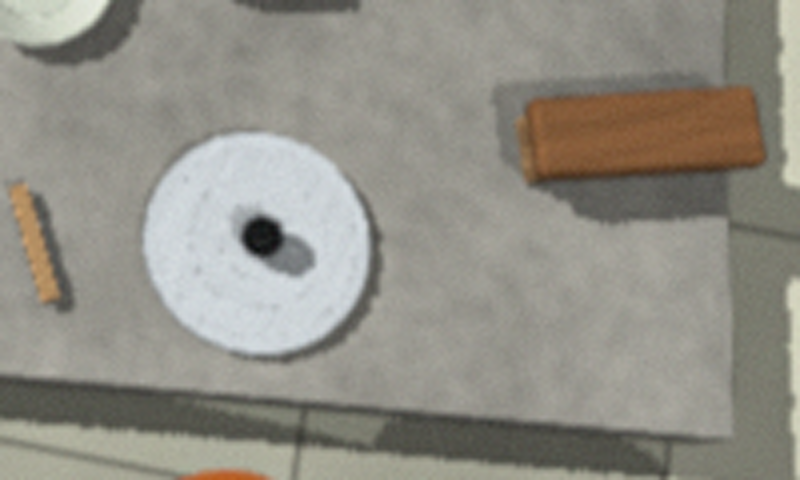

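Run:
```python
from h import *
import cv2
np.set_printoptions(precision=4,suppress=True)
P=lambda x,y,ox,z,oy=140:ray('top',ox+(x+.5)/4-.5,oy+(y+.5)/4-.5,z)
e=[P(45,308,70,.06),P(375,341,70,.06),P(555,356,70,.06),P(0,376,260,.06),P(300,401,260,.06),P(733,437,260,.06)]
for p in e: print('edge',p)
vx,vy,x0,y0=cv2.fitLine(np.array([p[:2] for p in e],np.float32),cv2.DIST_L2,0,.01,.01).ravel()
t=np.array([vx,vy])*(-np.sign(vy)); n=np.array([-t[1],t[0]]);  print('t',t,'n',n,'len',np.linalg.norm(e[0]-e[-1]))
for nm,pts,ox in(('small',[(416,185),(597,185),(506,97),(506,274)],70),('big',[(143,243),(371,243),(257,131),(257,355)],260)):
    q=[P(x,y,ox,.07) for x,y in pts]
    c=(q[0]+q[1]+q[2]+q[3])/4
    print(nm,c,np.linalg.norm(q[0]-q[1]),np.linalg.norm(q[2]-q[3]),'dist from edge',(c[:2]-[x0,y0])@n)
print('knob s',P(501,179,70,.094),'b',P(263,236,260,.094))
print('peg',P(780,185,70,.07),P(12,185,260,.07),P(50,300,260,.07))
for u,v in((109,87),(441,112),):print('backcorner',ray('top',u,v,.06))
for u,v in((166,265),(210,265),(188,288),(289,286),(346,286),(318,315),(318,258)):print('orange',ray('top',u,v,.01))
a=cv2.imread('pics/scene0.png')
cv2.imwrite('pics/c3.png',cv2.resize(a[130:250,150:350],None,fx=4,fy=4,interpolation=cv2.INTER_CUBIC))
```

```text
edge [0.403  0.4653 0.06  ]
edge [0.4248 0.2464 0.06  ]
edge [0.4385 0.1281 0.06  ]
edge [ 0.4523 -0.0065  0.06  ]
edge [ 0.475  -0.2022  0.06  ]
edge [ 0.5077 -0.4828  0.06  ]
t [ 0.1102 -0.9939] n [0.9939 0.1102] len 0.9538921330893273
small [0.5427 0.1842 0.07  ] 0.12068071315432649 0.12110712418759821 dist from edge 0.10946808230344343
big [ 0.5717 -0.1565  0.07  ] 0.15135464423530237 0.15097074349389983 dist from edge 0.10079713318500048
knob s [0.5412 0.1835 0.094 ] b [ 0.5712 -0.1557  0.094 ]
peg [0.5786 0.005  0.07  ] [0.5775 0.0103 0.07  ] [ 0.5066 -0.0291  0.07  ]
backcorner [0.7778 0.4987 0.06  ]
backcorner [ 0.8913 -0.4452  0.06  ]
orange [0.3236 0.2257 0.01  ]
orange [0.347  0.1089 0.01  ]
orange [0.277  0.1531 0.01  ]
orange [ 0.3351 -0.1109  0.01  ]
orange [ 0.3651 -0.261   0.01  ]
orange [ 0.2775 -0.199   0.01  ]
orange [ 0.4231 -0.1755  0.01  ]
```

View pics/c3.png

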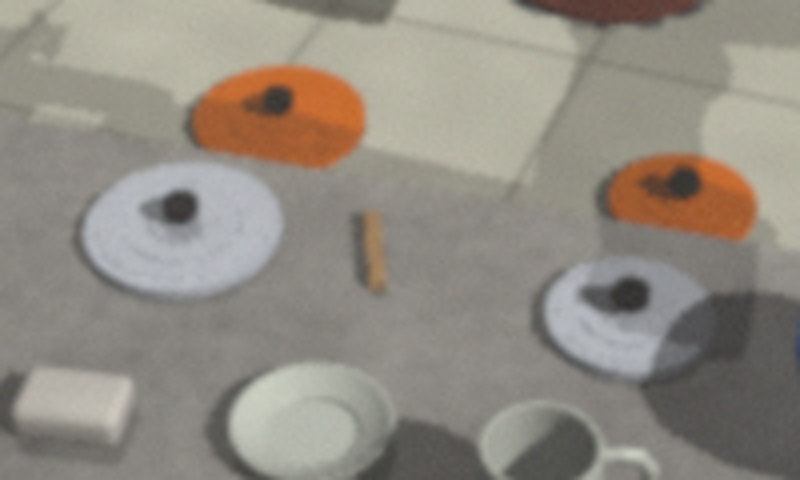

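Sizes agree within 1%, and the edge is straight. Now I'll cross-check with the scene camera and compute the approach.

```bash
cat >> h.py <<'E'
from scipy.spatial.transform import Rotation as Ro
N=np.array([.9939,.1102]); E0=np.array([.4523,-.0065])
def plan(tx,ty,tz,psi=6.33):
    from workcell import get_obs
    o=get_obs(); R=Ro.from_quat(o['tcp_rot']).as_matrix(); p=o['tcp_pos']
    cur=np.degrees(np.arctan2(R[1,0],R[0,0]))
    print('t',o['t'],'tcp',np.round(p,4),'psi',round(cur,2),'zax',np.round(R[:,2],4),'F',np.round(o['ft_force'],2),'w',round(o['gripper_width'],3))
    print('shift mm',np.round(R.T@(np.array([tx,ty,tz])-p)*1000,1),'yaw',round(cur-psi,2))
E
python3 - <<'E'
from h import *
for nm,p in(('kb',(.5712,-.1557,.094)),('ks',(.5412,.1835,.094)),('b',(.5717,-.1565,.07)),('s',(.5427,.1842,.07)),('edge',(.4523,-.0065,.06))):
    u=np.array(proj('scene',p)); print(nm,u,(u-[150,130]+.5)*4-.5)
for u,v in((208,98),(190,118),(270,133),(327,128)): print(ray('top',u,v,.138 if u<220 else .07))
c=np.array([.5717,-.1565])+.105*N; print(c); plan(*c,.23)
E
```

```text
kb [194.64000115 179.35966731] [180.06000461 198.93866922]
ks [306.88480601 201.00123001] [629.03922403 285.50492002]
b [195.12294699 185.52921772] [181.99178797 223.61687088]
s [306.42817173 207.6572937 ] [627.21268692 312.1291748 ]
edge [256.07684087 176.19594953] [425.80736349 186.28379814]
[0.76515873 0.19450175 0.138     ]
[0.70134872 0.22741062 0.138     ]
[0.72853175 0.01906788 0.07      ]
[ 0.77447742 -0.13330403  0.07      ]
[ 0.6760595 -0.144929 ]
t 0.1 tcp [ 0.1695 -0.601   0.2302] psi 15.74 zax [-3.0e-04  1.8e-03 -1.0e+00] F [-0.78 -0.23  1.04] w 0.996
shift mm [ 611.3 -301.5    0.9] yaw 9.41
```

>>> {"name": "play_rows", "arguments": {
  "deltas": [
    {"x": 55,"y": -27,"z": 0,"yaw": 2,"grip": 30},
    {"x": 110,"y": -54,"z": 0,"yaw": 4,"grip": 30},
    {"x": 165,"y": -81,"z": 0,"yaw": 6,"grip": 30},
    {"x": 220,"y": -108,"z": 0,"yaw": 8,"grip": 30},
    {"x": 275,"y": -135,"z": 0,"yaw": 9.4,"grip": 30},
    {"x": 330,"y": -163,"z": 0,"yaw": 9.4,"grip": 30},
    {"x": 385,"y": -190,"z": 0,"yaw": 9.4,"grip": 30},
    {"x": 440,"y": -217,"z": 0,"yaw": 9.4,"grip": 30},
    {"x": 495,"y": -244,"z": 0,"yaw": 9.4,"grip": 30},
    {"x": 550,"y": -271,"z": 0,"yaw": 9.4,"grip": 30}
  ]
}}

```text
t: 1.35
tcp_pos: [0.6265, -0.1898, 0.2308]
tcp_rot: [0.998, 0.055, -0.0, -0.0]
ft_force: [0.2, -0.7, 0.0]
gripper_width: 0.303
```

Run:
```python
from h import *
plan(.6761,-.1449,.11)
```

```text
t 1.35 tcp [ 0.6265 -0.1898  0.2308] psi 6.35 zax [-7.e-04  1.e-04 -1.e+00] F [ 0.19 -0.69  0.01] w 0.303
shift mm [ 54.4 -39.1 120.7] yaw 0.02
```

>>> {"name": "play_rows", "arguments": {
  "deltas": [
    {"x": 20,"y": -14,"z": 0,"yaw": 0,"grip": 30},
    {"x": 45,"y": -32,"z": 0,"yaw": 0,"grip": 30},
    {"x": 54,"y": -39,"z": 10,"yaw": 0,"grip": 30},
    {"x": 54,"y": -39,"z": 40,"yaw": 0,"grip": 30},
    {"x": 54,"y": -39,"z": 80,"yaw": 0,"grip": 30},
    {"x": 54,"y": -39,"z": 110,"yaw": 0,"grip": 30},
    {"x": 54,"y": -39,"z": 130,"yaw": 0,"grip": 30},
    {"x": 54,"y": -39,"z": 140,"yaw": 0,"grip": 30},
    {"x": 54,"y": -39,"z": 140,"yaw": 0,"grip": 30},
    {"x": 54,"y": -39,"z": 140,"yaw": 0,"grip": 30}
  ]
}}

```text
t: 2.6
tcp_pos: [0.6758, -0.1471, 0.0931]
tcp_rot: [0.998, 0.055, 0.001, 0.001]
ft_force: [-0.8, -0.0, -0.3]
gripper_width: 0.3
```

Run:
```python
from h import *
import cv2
plan(.6761,-.1449,.065)
a=eyes.camera('scene'); cv2.imwrite('pics/s1.png',cv2.resize(a[110:260,120:320],None,fx=4,fy=4,interpolation=cv2.INTER_CUBIC))
a=eyes.camera('top'); cv2.imwrite('pics/t1.png',cv2.resize(a[100:250,240:440],None,fx=4,fy=4,interpolation=cv2.INTER_CUBIC))
```

```text
t 2.6 tcp [ 0.6758 -0.1471  0.0931] psi 6.34 zax [ 2.6e-03 -9.0e-04 -1.0e+00] F [-0.78 -0.   -0.29] w 0.3
shift mm [ 0.5 -2.2 28.1] yaw 0.01
```

View pics/s1.png

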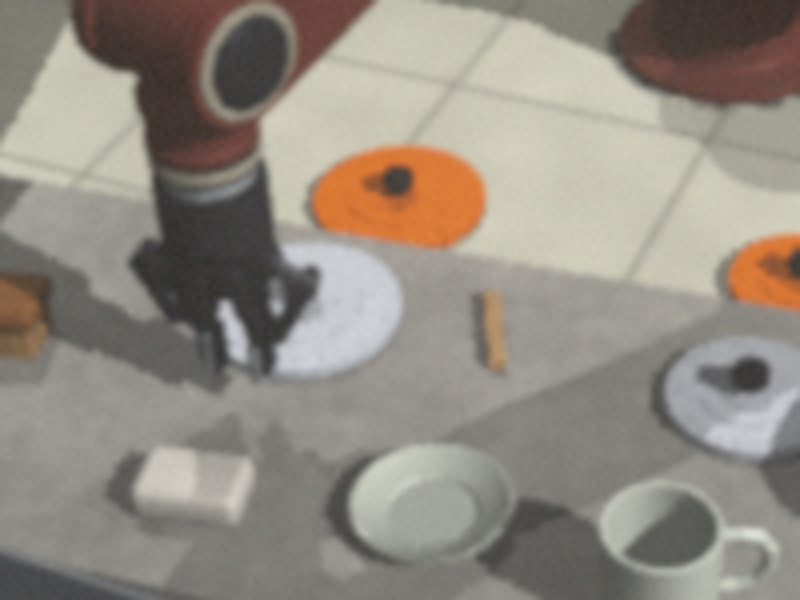

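View pics/t1.png

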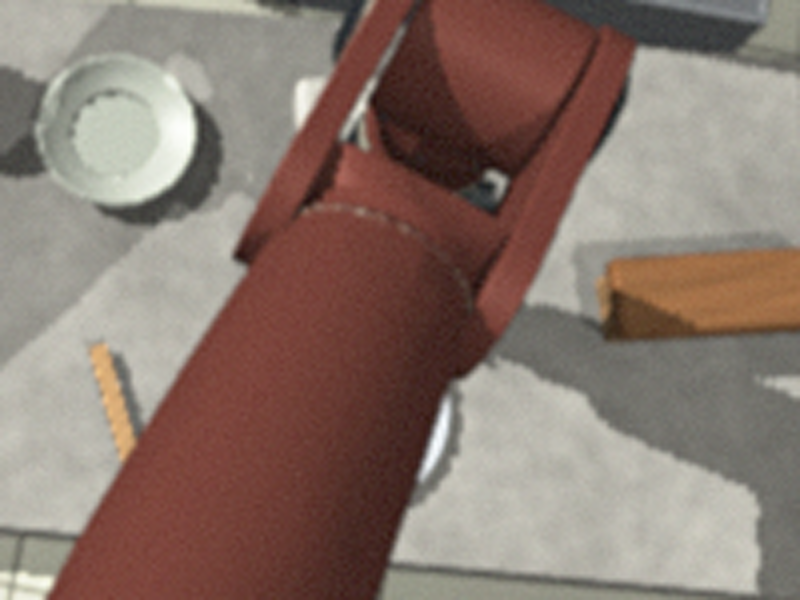

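Fingers are behind the big lid and clear of the soap. Now I'll lower carefully.

>>> {"name": "play_rows", "arguments": {
  "deltas": [
    {"x": 0,"y": -2,"z": 5,"yaw": 0,"grip": 30},
    {"x": 0,"y": -2,"z": 10,"yaw": 0,"grip": 30},
    {"x": 0,"y": -2,"z": 15,"yaw": 0,"grip": 30},
    {"x": 0,"y": -2,"z": 20,"yaw": 0,"grip": 30},
    {"x": 0,"y": -2,"z": 23,"yaw": 0,"grip": 30},
    {"x": 0,"y": -2,"z": 24,"yaw": 0,"grip": 30},
    {"x": 0,"y": -2,"z": 25,"yaw": 0,"grip": 30},
    {"x": 0,"y": -2,"z": 25,"yaw": 0,"grip": 30},
    {"x": 0,"y": -2,"z": 25,"yaw": 0,"grip": 30},
    {"x": 0,"y": -2,"z": 25,"yaw": 0,"grip": 30}
  ]
}}

```text
t: 3.95
tcp_pos: [0.6746, -0.1448, 0.0664]
tcp_rot: [0.998, 0.055, 0.0, 0.0]
ft_force: [-0.4, -0.5, -0.2]
gripper_width: 0.301
```

Run:
```python
from h import *
import cv2
plan(.6761,-.1449,.065)
a=eyes.camera('scene'); cv2.imwrite('pics/s2.png',cv2.resize(a[160:230,150:250],None,fx=8,fy=8,interpolation=cv2.INTER_CUBIC))
for dz in(0,-.004,.004): 
  u=np.array(proj('scene',(.6755,-.1449,.065+dz))); print(u,(u-[150,160]+.5)*8)
```

```text
t 3.95 tcp [ 0.6746 -0.1448  0.0664] psi 6.34 zax [ 2.e-04 -1.e-04 -1.e+00] F [-0.38 -0.54 -0.25] w 0.301
shift mm [1.4 0.3 1.4] yaw 0.01
[181.85996991 209.7201668 ] [258.87975926 401.76133438]
[182.02567168 210.7354827 ] [260.20537344 409.88386158]
[181.6935916  208.70070551] [257.5487328  393.60564408]
```

View pics/s2.png

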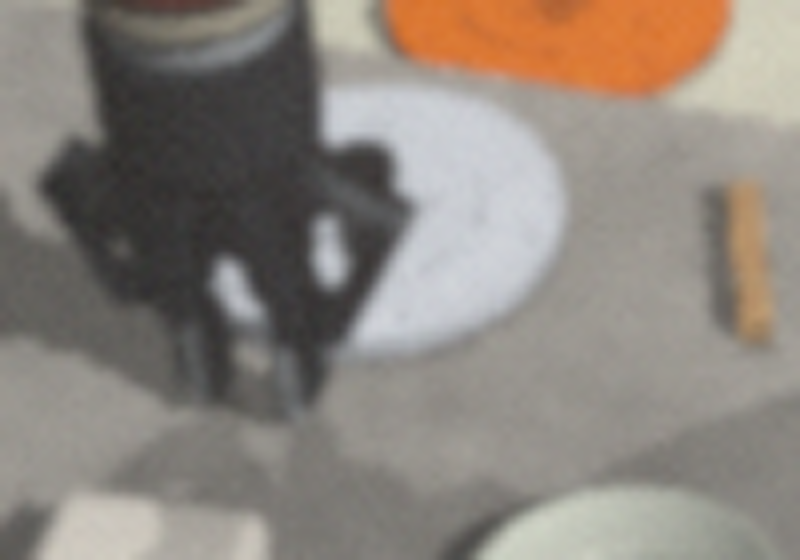

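>>> {"name": "play_rows", "arguments": {
  "deltas": [
    {"x": 0,"y": 0,"z": 0.5,"yaw": 0,"grip": 30},
    {"x": 0,"y": 0,"z": 1,"yaw": 0,"grip": 30},
    {"x": 0,"y": 0,"z": 1.5,"yaw": 0,"grip": 30},
    {"x": 0,"y": 0,"z": 2,"yaw": 0,"grip": 30},
    {"x": 0,"y": 0,"z": 2,"yaw": 0,"grip": 30},
    {"x": 0,"y": 0,"z": 2,"yaw": 0,"grip": 30},
    {"x": 0,"y": 0,"z": 2,"yaw": 0,"grip": 30},
    {"x": 0,"y": 0,"z": 2,"yaw": 0,"grip": 30},
    {"x": 0,"y": 0,"z": 2,"yaw": 0,"grip": 30},
    {"x": 0,"y": 0,"z": 2,"yaw": 0,"grip": 30}
  ]
}}

```text
t: 5.25
tcp_pos: [0.6746, -0.1447, 0.0643]
tcp_rot: [0.998, 0.055, -0.0, 0.0]
ft_force: [0.3, 0.7, 0.5]
gripper_width: 0.302
```

>>> {"name": "play_rows", "arguments": {
  "deltas": [
    {"x": 0,"y": 0,"z": 0.5,"yaw": 0,"grip": 30},
    {"x": 0,"y": 0,"z": 1,"yaw": 0,"grip": 30},
    {"x": 0,"y": 0,"z": 1.5,"yaw": 0,"grip": 30},
    {"x": 0,"y": 0,"z": 1.5,"yaw": 0,"grip": 30},
    {"x": 0,"y": 0,"z": 1.5,"yaw": 0,"grip": 30},
    {"x": 0,"y": 0,"z": 1.5,"yaw": 0,"grip": 30},
    {"x": 0,"y": 0,"z": 1.5,"yaw": 0,"grip": 30},
    {"x": 0,"y": 0,"z": 1.5,"yaw": 0,"grip": 30},
    {"x": 0,"y": 0,"z": 1.5,"yaw": 0,"grip": 30},
    {"x": 0,"y": 0,"z": 1.5,"yaw": 0,"grip": 30}
  ]
}}

```text
t: 6.5
tcp_pos: [0.6746, -0.1447, 0.0628]
tcp_rot: [0.998, 0.055, 0.0, -0.0]
ft_force: [-0.4, -0.7, -0.3]
gripper_width: 0.301
```

>>> {"name": "play_rows", "arguments": {
  "deltas": [
    {"x": -6,"y": 0,"z": 0,"yaw": 0,"grip": 30},
    {"x": -12,"y": 0,"z": 0,"yaw": 0,"grip": 30},
    {"x": -17,"y": 0,"z": 0,"yaw": 0,"grip": 30},
    {"x": -22,"y": 0,"z": 0,"yaw": 0,"grip": 30},
    {"x": -27,"y": 0,"z": 0,"yaw": 0,"grip": 30},
    {"x": -32,"y": 0,"z": 0,"yaw": 0,"grip": 30},
    {"x": -37,"y": 0,"z": 0,"yaw": 0,"grip": 30},
    {"x": -42,"y": 0,"z": 0,"yaw": 0,"grip": 30},
    {"x": -46,"y": 0,"z": 0,"yaw": 0,"grip": 30},
    {"x": -48,"y": 0,"z": 0,"yaw": 0,"grip": 30}
  ]
}}

```text
t: 7.75
tcp_pos: [0.6267, -0.1501, 0.0629]
tcp_rot: [0.998, 0.055, 0.0, 0.0]
ft_force: [1.4, -0.4, 0.0]
gripper_width: 0.299
```

Run:
```python
from h import *
import cv2
plan(.6761,-.1449,.065)
a=eyes.camera('scene'); cv2.imwrite('pics/s3.png',cv2.resize(a[140:240,150:280],None,fx=6,fy=6,interpolation=cv2.INTER_CUBIC))
```

```text
t 7.75 tcp [ 0.6267 -0.1501  0.0629] psi 6.34 zax [ 2.e-04 -0.e+00 -1.e+00] F [ 1.39 -0.42  0.01] w 0.299
shift mm [49.7  0.3 -2.1] yaw 0.01
```

View pics/s3.png

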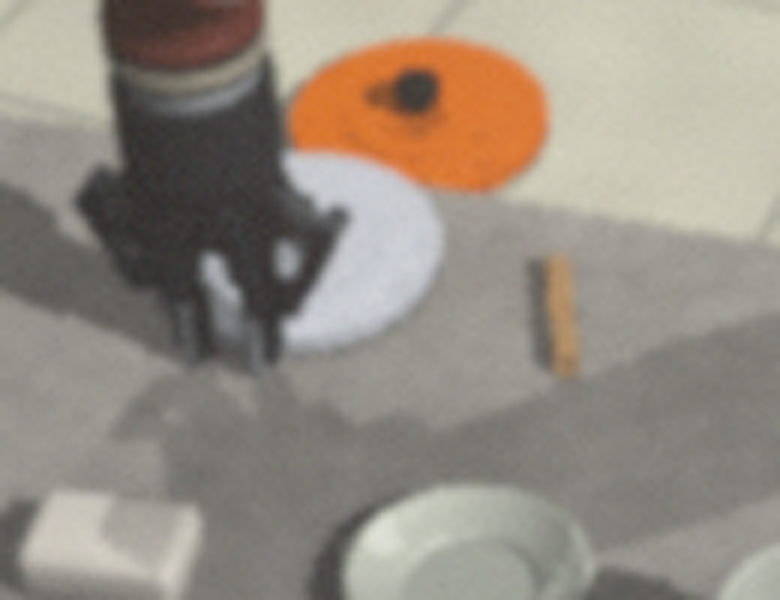

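>>> {"name": "play_rows", "arguments": {
  "deltas": [
    {"x": -5,"y": 0,"z": 0,"yaw": 0,"grip": 30},
    {"x": -10,"y": 0,"z": 0,"yaw": 0,"grip": 30},
    {"x": -15,"y": 0,"z": 0,"yaw": 0,"grip": 30},
    {"x": -20,"y": 0,"z": 0,"yaw": 0,"grip": 30},
    {"x": -25,"y": 0,"z": 0,"yaw": 0,"grip": 30},
    {"x": -30,"y": 0,"z": 0,"yaw": 0,"grip": 30},
    {"x": -34,"y": 0,"z": 0,"yaw": 0,"grip": 30},
    {"x": -37,"y": 0,"z": 0,"yaw": 0,"grip": 30},
    {"x": -39,"y": 0,"z": 0,"yaw": 0,"grip": 30},
    {"x": -39,"y": 0,"z": 0,"yaw": 0,"grip": 30}
  ]
}}

```text
t: 9.05
tcp_pos: [0.5878, -0.1544, 0.0628]
tcp_rot: [0.998, 0.055, -0.0, 0.0]
ft_force: [-0.3, -0.3, -0.8]
gripper_width: 0.299
```

>>> {"name": "play_rows", "arguments": {
  "deltas": [
    {"x": 6,"y": 0,"z": 0,"yaw": 0,"grip": 30},
    {"x": 14,"y": 0,"z": 0,"yaw": 0,"grip": 30},
    {"x": 20,"y": 0,"z": -10,"yaw": 0,"grip": 30},
    {"x": 20,"y": 0,"z": -40,"yaw": 0,"grip": 30},
    {"x": 20,"y": 0,"z": -80,"yaw": 0,"grip": 30},
    {"x": 20,"y": 0,"z": -130,"yaw": 0,"grip": 30},
    {"x": 20,"y": 0,"z": -140,"yaw": 0,"grip": 30},
    {"x": 20,"y": -60,"z": -140,"yaw": 0,"grip": 30},
    {"x": 20,"y": -120,"z": -140,"yaw": 0,"grip": 30},
    {"x": 20,"y": -180,"z": -140,"yaw": 0,"grip": 30}
  ]
}}

```text
t: 10.3
tcp_pos: [0.5875, 0.0284, 0.2023]
tcp_rot: [0.998, 0.055, -0.0, -0.0]
ft_force: [0.6, 0.6, 0.0]
gripper_width: 0.301
```

Run:
```python
from h import *
import cv2
c=np.array([.5427,.1842])+.092*N; print(c); plan(*c,.2)
a=eyes.camera('top'); cv2.imwrite('pics/t4.png',a)
cv2.imwrite('pics/t4b.png',cv2.resize(a[140:260,260:460],None,fx=4,fy=4,interpolation=cv2.INTER_CUBIC))
```

```text
[0.6341388 0.1943384]
t 10.3 tcp [0.5875 0.0284 0.2023] psi 6.3 zax [-8.e-04  2.e-04 -1.e+00] F [0.63 0.6  0.01] w 0.301
shift mm [  64.6 -159.8    2.3] yaw -0.03
```

View pics/t4b.png

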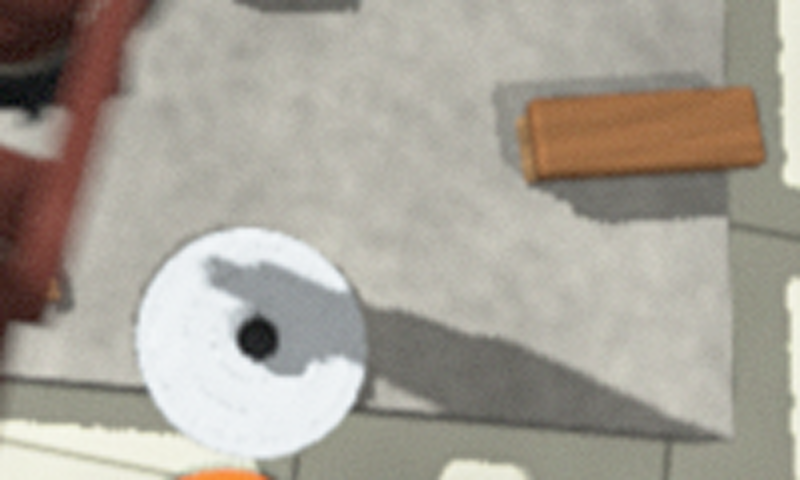

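View pics/t4.png

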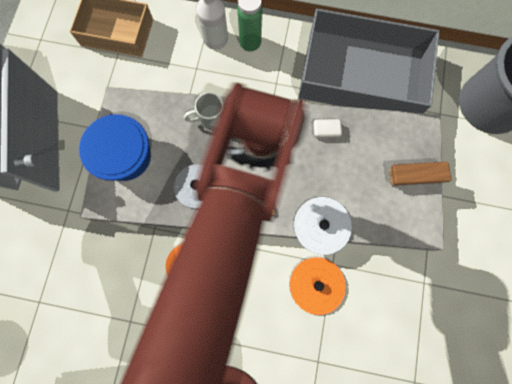

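Run:
```python
from h import *
P=lambda x,y,ox,z,oy=140:ray('top',ox+(x+.5)/4-.5,oy+(y+.5)/4-.5,z)
for x,y in((0,379),(130,389),(430,412),(725,438)): p=P(x,y,260,.06); print(p,(p[:2]-E0)@N)
q=[P(x,y,260,.07) for x,y in((134,343),(368,343),(251,227),(251,459))]
c=sum(q)/4; print(c,np.linalg.norm(q[0]-q[1]),np.linalg.norm(q[2]-q[3]),(c[:2]-E0)@N, 'tcp',(np.array([.5878,-.1544])-E0)@N)
k=P(258,338,260,.094); print(k,(k[:2]-E0)@N)
```

```text
[ 0.45033177 -0.00691298  0.06      ] -0.002001729724842766
[ 0.46073017 -0.09167053  0.06      ] -0.0010070503409247756
[ 0.48470169 -0.28665349  0.06      ] 0.0013311231055239908
[ 0.50599238 -0.47775862  0.06      ] 0.0014321534479911334
[ 0.50538787 -0.16295048  0.07      ] 0.15296253029660847 0.15163148489251804 0.03552319279297711 tcp 0.11837487
[ 0.50527619 -0.1627972   0.094     ] 0.03542908026061302
```

>>> {"name": "play_rows", "arguments": {
  "deltas": [
    {"x": 20,"y": -50,"z": 0,"yaw": 0,"grip": 30},
    {"x": 40,"y": -100,"z": 0,"yaw": 0,"grip": 30},
    {"x": 60,"y": -145,"z": 0,"yaw": 0,"grip": 30},
    {"x": 65,"y": -158,"z": 0,"yaw": 0,"grip": 30},
    {"x": 65,"y": -160,"z": 20,"yaw": 0,"grip": 30},
    {"x": 65,"y": -160,"z": 60,"yaw": 0,"grip": 30},
    {"x": 65,"y": -160,"z": 100,"yaw": 0,"grip": 30},
    {"x": 65,"y": -160,"z": 120,"yaw": 0,"grip": 30},
    {"x": 65,"y": -160,"z": 125,"yaw": 0,"grip": 30},
    {"x": 65,"y": -160,"z": 125,"yaw": 0,"grip": 30}
  ]
}}

```text
t: 11.6
tcp_pos: [0.6357, 0.1926, 0.0787]
tcp_rot: [0.998, 0.055, 0.001, -0.0]
ft_force: [-0.5, 0.6, 0.9]
gripper_width: 0.304
```

Run:
```python
from h import *
import cv2
plan(.6341,.1943,.063)
a=eyes.camera('scene'); cv2.imwrite('pics/s5.png',cv2.resize(a[140:260,240:370],None,fx=5,fy=5,interpolation=cv2.INTER_CUBIC))
```

```text
t 11.6 tcp [0.6357 0.1926 0.0787] psi 6.31 zax [ 1.3e-03  2.0e-04 -1.0e+00] F [-0.47  0.63  0.92] w 0.304
shift mm [-1.4 -1.9 15.7] yaw -0.02
```

View pics/s5.png

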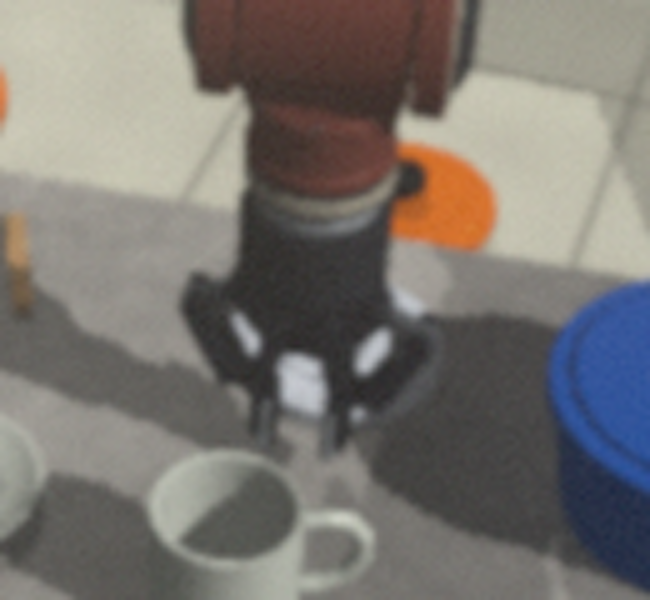

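>>> {"name": "play_rows", "arguments": {
  "deltas": [
    {"x": 0,"y": -1,"z": 4,"yaw": 0,"grip": 30},
    {"x": 0,"y": -1,"z": 8,"yaw": 0,"grip": 30},
    {"x": 0,"y": -1,"z": 11,"yaw": 0,"grip": 30},
    {"x": 0,"y": -1,"z": 13,"yaw": 0,"grip": 30},
    {"x": 0,"y": -1,"z": 14,"yaw": 0,"grip": 30},
    {"x": 0,"y": -1,"z": 14,"yaw": 0,"grip": 30},
    {"x": 0,"y": -1,"z": 14,"yaw": 0,"grip": 30},
    {"x": 0,"y": -1,"z": 14,"yaw": 0,"grip": 30},
    {"x": 0,"y": -1,"z": 14,"yaw": 0,"grip": 30},
    {"x": 0,"y": -1,"z": 14,"yaw": 0,"grip": 30}
  ]
}}

```text
t: 12.9
tcp_pos: [0.6349, 0.194, 0.0639]
tcp_rot: [0.998, 0.055, 0.0, -0.0]
ft_force: [-0.0, 0.3, 0.3]
gripper_width: 0.296
```

Run:
```python
from h import *
plan(.6341,.1943,.063)
from workcell import get_obs
p=get_obs()['tcp_pos'][:2]; print('edge dist',(p-E0)@N,'lateral to lid',(p-[.5427,.1842])@[.1102,-.9939])
```

```text
t 12.9 tcp [0.6349 0.194  0.0639] psi 6.35 zax [ 2.e-04  0.e+00 -1.e+00] F [-0.03  0.34  0.32] w 0.296
shift mm [-0.8 -0.4  0.9] yaw 0.02
edge dist 0.20362779478314996 lateral to lid 0.0004345593741628884
```

>>> {"name": "play_rows", "arguments": {
  "deltas": [
    {"x": -6,"y": 0,"z": 1,"yaw": 0,"grip": 30},
    {"x": -12,"y": 0,"z": 1,"yaw": 0,"grip": 30},
    {"x": -17,"y": 0,"z": 1,"yaw": 0,"grip": 30},
    {"x": -22,"y": 0,"z": 1,"yaw": 0,"grip": 30},
    {"x": -27,"y": 0,"z": 1,"yaw": 0,"grip": 30},
    {"x": -33,"y": 0,"z": 1,"yaw": 0,"grip": 30},
    {"x": -39,"y": 0,"z": 1,"yaw": 0,"grip": 30},
    {"x": -45,"y": 0,"z": 1,"yaw": 0,"grip": 30},
    {"x": -51,"y": 0,"z": 1,"yaw": 0,"grip": 30},
    {"x": -56,"y": 0,"z": 1,"yaw": 0,"grip": 30}
  ]
}}

```text
t: 14.15
tcp_pos: [0.5789, 0.1877, 0.0629]
tcp_rot: [0.998, 0.055, 0.0, -0.0]
ft_force: [0.4, 0.1, 0.2]
gripper_width: 0.302
```

>>> {"name": "play_rows", "arguments": {
  "deltas": [
    {"x": -6,"y": 0,"z": 0,"yaw": 0,"grip": 30},
    {"x": -12,"y": 0,"z": 0,"yaw": 0,"grip": 30},
    {"x": -18,"y": 0,"z": 0,"yaw": 0,"grip": 30},
    {"x": -24,"y": 0,"z": 0,"yaw": 0,"grip": 30},
    {"x": -30,"y": 0,"z": 0,"yaw": 0,"grip": 30},
    {"x": -36,"y": 0,"z": 0,"yaw": 0,"grip": 30},
    {"x": -42,"y": 0,"z": 0,"yaw": 0,"grip": 30},
    {"x": -47,"y": 0,"z": 0,"yaw": 0,"grip": 30},
    {"x": -50,"y": 0,"z": 0,"yaw": 0,"grip": 30},
    {"x": -50,"y": 0,"z": 0,"yaw": 0,"grip": 30}
  ]
}}

```text
t: 15.4
tcp_pos: [0.5291, 0.1822, 0.0627]
tcp_rot: [0.998, 0.055, -0.0, 0.0]
ft_force: [-0.5, 0.1, 1.1]
gripper_width: 0.302
```

>>> {"name": "play_rows", "arguments": {
  "deltas": [
    {"x": 6,"y": 0,"z": 0,"yaw": 0,"grip": 30},
    {"x": 14,"y": 0,"z": 0,"yaw": 0,"grip": 30},
    {"x": 20,"y": 0,"z": -10,"yaw": 0,"grip": 30},
    {"x": 20,"y": 0,"z": -40,"yaw": 0,"grip": 30},
    {"x": 20,"y": 0,"z": -80,"yaw": 0,"grip": 30},
    {"x": 20,"y": 0,"z": -130,"yaw": 0,"grip": 30},
    {"x": 20,"y": 0,"z": -140,"yaw": 0,"grip": 30},
    {"x": 20,"y": 60,"z": -140,"yaw": 0,"grip": 30},
    {"x": 20,"y": 120,"z": -140,"yaw": 0,"grip": 30},
    {"x": 20,"y": 160,"z": -140,"yaw": 0,"grip": 30}
  ]
}}

```text
t: 16.65
tcp_pos: [0.567, 0.0232, 0.2025]
tcp_rot: [0.999, 0.055, -0.0, 0.0]
ft_force: [0.3, -0.4, -0.4]
gripper_width: 0.297
```

Run:
```python
from h import *
import cv2
plan(.6341,.1943,.063)
a=eyes.camera('top'); cv2.imwrite('pics/t6.png',a)
cv2.imwrite('pics/t6b.png',cv2.resize(a[140:260,70:270],None,fx=4,fy=4,interpolation=cv2.INTER_CUBIC))
```

```text
t 16.65 tcp [0.567  0.0232 0.2025] psi 6.28 zax [-8.e-04 -2.e-04 -1.e+00] F [ 0.35 -0.36 -0.36] w 0.297
shift mm [  85.5 -162.7  139.4] yaw -0.05
```

View pics/t6b.png

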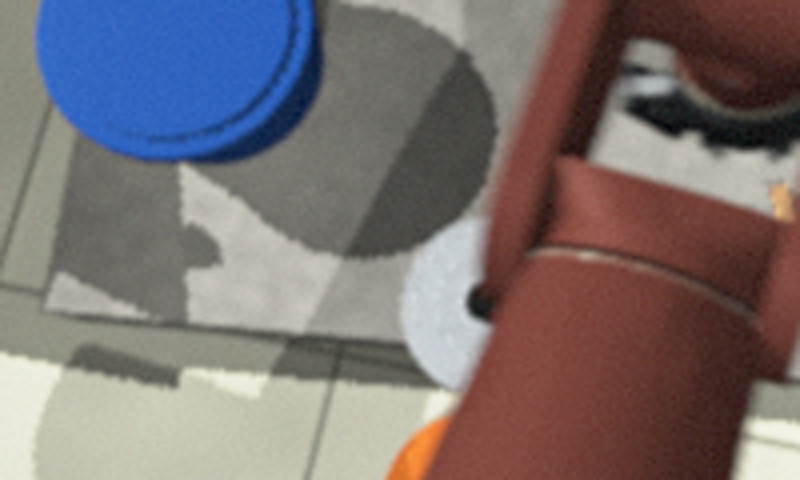

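>>> {"name": "play_rows", "arguments": {
  "deltas": [
    {"x": 4,"y": 45,"z": 0,"yaw": 0,"grip": 30},
    {"x": 8,"y": 90,"z": 0,"yaw": 0,"grip": 30},
    {"x": 12,"y": 135,"z": 0,"yaw": 0,"grip": 30},
    {"x": 16,"y": 170,"z": 0,"yaw": 0,"grip": 30},
    {"x": 16,"y": 178,"z": 0,"yaw": 0,"grip": 30},
    {"x": 16,"y": 178,"z": 30,"yaw": 0,"grip": 30},
    {"x": 16,"y": 178,"z": 70,"yaw": 0,"grip": 30},
    {"x": 16,"y": 178,"z": 105,"yaw": 0,"grip": 30},
    {"x": 16,"y": 178,"z": 120,"yaw": 0,"grip": 30},
    {"x": 16,"y": 178,"z": 120,"yaw": 0,"grip": 30}
  ]
}}

```text
t: 17.95
tcp_pos: [0.602, -0.1489, 0.0818]
tcp_rot: [0.998, 0.056, -0.001, -0.001]
ft_force: [0.4, 0.8, 0.4]
gripper_width: 0.297
```

Run:
```python
from h import *
import cv2
plan(.6028,-.1522,.063)
a=eyes.camera('top'); cv2.imwrite('pics/t7.png',a)
cv2.imwrite('pics/t7b.png',cv2.resize(a[140:260,70:270],None,fx=4,fy=4,interpolation=cv2.INTER_CUBIC))
```

```text
t 17.95 tcp [ 0.602  -0.1489  0.0818] psi 6.38 zax [-0.0023  0.0011 -1.    ] F [0.37 0.81 0.44] w 0.297
shift mm [ 0.5  3.4 18.7] yaw 0.05
```

View pics/t7b.png

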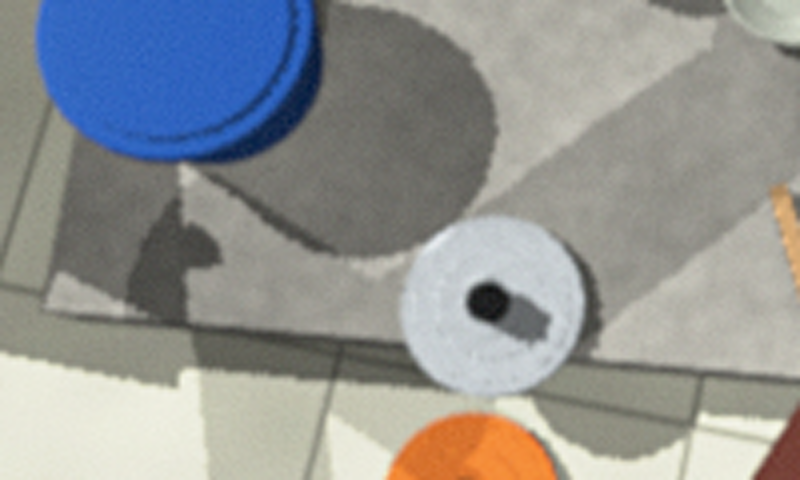

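Run:
```python
from h import *
P=lambda x,y,ox,z,oy=140:ray('top',ox+(x+.5)/4-.5,oy+(y+.5)/4-.5,z)
for x,y in((100,316),(300,335),(395,344),(600,361),(750,374)): p=P(x,y,70,.06); print(p,(p[:2]-E0)@N)
q=[P(x,y,70,.07) for x,y in((401,305),(585,305),(493,214),(493,397))]
c=sum(q)/4; print(c,np.linalg.norm(q[0]-q[1]),np.linalg.norm(q[2]-q[3]),(c[:2]-E0)@N, 'tcp',(np.array([.5291,.1822])-E0)@N)
k=P(488,301,70,.094); print(k,(k[:2]-E0)@N)
```

```text
[0.40501396 0.42822241 0.06      ] 0.0009088182714882179
[0.41886818 0.29576857 0.06      ] 8.211440839158656e-05
[0.42544551 0.2330424  0.06      ] -0.00029310516869610347
[0.44114419 0.09843439 0.06      ] 0.0004760107227716479
[4.52238618e-01 1.53316204e-04 6.00000000e-02] 0.0006721883556265034
[0.46254643 0.17402451 0.07      ] 0.12042039031277692 0.12066763747178151 0.030077724364612972 tcp 0.09712626000000005
[0.46179824 0.17302944 0.094     ] 0.0292244406642236
```

>>> {"name": "play_rows", "arguments": {
  "deltas": [
    {"x": 0,"y": 1,"z": 5,"yaw": 0,"grip": 30},
    {"x": 0,"y": 2,"z": 10,"yaw": 0,"grip": 30},
    {"x": 0,"y": 2,"z": 14,"yaw": 0,"grip": 30},
    {"x": 0,"y": 2,"z": 17,"yaw": 0,"grip": 30},
    {"x": 0,"y": 2,"z": 18,"yaw": 0,"grip": 30},
    {"x": 0,"y": 2,"z": 18,"yaw": 0,"grip": 30},
    {"x": 0,"y": 2,"z": 18,"yaw": 0,"grip": 30},
    {"x": 0,"y": 2,"z": 18,"yaw": 0,"grip": 30},
    {"x": 0,"y": 2,"z": 18,"yaw": 0,"grip": 30},
    {"x": 0,"y": 2,"z": 18,"yaw": 0,"grip": 30}
  ]
}}

```text
t: 19.25
tcp_pos: [0.6029, -0.1517, 0.0648]
tcp_rot: [0.998, 0.055, 0.0, -0.0]
ft_force: [-0.1, 0.1, -0.1]
gripper_width: 0.301
```

Run:
```python
from h import *
plan(.6341,.1943,.063)
from workcell import get_obs
p=get_obs()['tcp_pos'][:2]; print('edge dist',(p-E0)@N,'lateral to lid',(p-[.5054,-.163])@[.1102,-.9939])
```

```text
t 19.25 tcp [ 0.6029 -0.1517  0.0648] psi 6.35 zax [ 0.  0. -1.] F [-0.07  0.14 -0.05] w 0.301
shift mm [  69.2 -340.4    1.8] yaw 0.02
edge dist 0.1336936999926156 lateral to lid -0.0005110242542000571
```

>>> {"name": "play_rows", "arguments": {
  "deltas": [
    {"x": -4,"y": 0,"z": 1,"yaw": 0,"grip": 30},
    {"x": -8,"y": 0,"z": 2,"yaw": 0,"grip": 30},
    {"x": -12,"y": 0,"z": 2,"yaw": 0,"grip": 30},
    {"x": -15,"y": 0,"z": 2,"yaw": 0,"grip": 30},
    {"x": -18,"y": 0,"z": 2,"yaw": 0,"grip": 30},
    {"x": -21,"y": 0,"z": 2,"yaw": 0,"grip": 30},
    {"x": -23,"y": 0,"z": 2,"yaw": 0,"grip": 30},
    {"x": -25,"y": 0,"z": 2,"yaw": 0,"grip": 30},
    {"x": -25.8,"y": 0,"z": 2,"yaw": 0,"grip": 30},
    {"x": -25.8,"y": 0,"z": 2,"yaw": 0,"grip": 30}
  ]
}}

```text
t: 20.5
tcp_pos: [0.5772, -0.1546, 0.0628]
tcp_rot: [0.998, 0.055, -0.0, -0.0]
ft_force: [0.7, -0.1, -0.2]
gripper_width: 0.299
```

>>> {"name": "play_rows", "arguments": {
  "deltas": [
    {"x": 6,"y": 0,"z": 0,"yaw": 0,"grip": 30},
    {"x": 14,"y": 0,"z": 0,"yaw": 0,"grip": 30},
    {"x": 20,"y": 0,"z": -10,"yaw": 0,"grip": 30},
    {"x": 20,"y": 0,"z": -40,"yaw": 0,"grip": 30},
    {"x": 20,"y": 0,"z": -90,"yaw": 0,"grip": 30},
    {"x": 20,"y": 0,"z": -140,"yaw": 0,"grip": 30},
    {"x": 15,"y": -60,"z": -140,"yaw": 0,"grip": 30},
    {"x": 10,"y": -120,"z": -140,"yaw": 0,"grip": 30},
    {"x": 5,"y": -180,"z": -140,"yaw": 0,"grip": 30},
    {"x": 0,"y": -240,"z": -140,"yaw": 0,"grip": 30}
  ]
}}

```text
t: 21.75
tcp_pos: [0.5506, 0.0859, 0.204]
tcp_rot: [0.998, 0.055, 0.001, 0.0]
ft_force: [0.8, 0.8, 0.8]
gripper_width: 0.303
```

Run:
```python
from h import *
import cv2
c=np.array([.4625,.174])+.085*N; print(c); plan(*c,.2)
a=eyes.camera('top'); cv2.imwrite('pics/t8.png',a)
cv2.imwrite('pics/t8b.png',cv2.resize(a[140:260,260:460],None,fx=4,fy=4,interpolation=cv2.INTER_CUBIC))
```

```text
[0.5469815 0.183367 ]
t 21.75 tcp [0.5506 0.0859 0.204 ] psi 6.33 zax [ 0.0015  0.     -1.    ] F [0.78 0.83 0.8 ] w 0.303
shift mm [  7.1 -97.3   4. ] yaw 0.0
```

View pics/t8b.png

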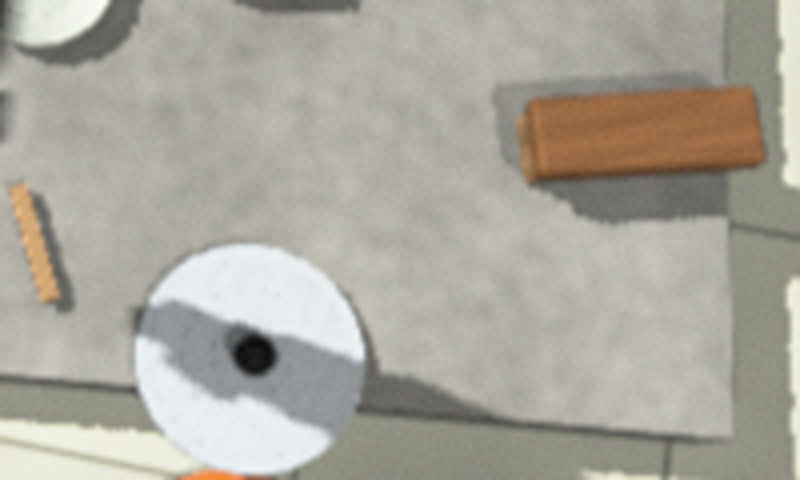

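Run:
```python
from h import *
P=lambda x,y,ox,z,oy=140:ray('top',ox+(x+.5)/4-.5,oy+(y+.5)/4-.5,z)
for x,y in((0,378),(125,388),(375,410),(500,419),(725,438)): p=P(x,y,260,.06); print((p[:2]-E0)@N)
q=[P(x,y,260,.07) for x,y in((134,357),(367,357),(250,241),(250,474))]
c=sum(q)/4; print(c,np.linalg.norm(q[0]-q[1]),np.linalg.norm(q[2]-q[3]),(c[:2]-E0)@N)
k=P(254.5,353,260,.094); print(k,(k[:2]-E0)@N)
```

```text
-0.001351962303505504
-0.0006457105304531229
-0.0005335090298033895
0.0008172325999189678
0.0014321534479911334
[ 0.49611656 -0.1639241   0.07      ] 0.15198396593537689 0.15161377918859886 0.026201143293624753
[ 0.49541458 -0.16209851  0.094     ] 0.025704626997299616
```

>>> {"name": "play_rows", "arguments": {
  "deltas": [
    {"x": 6,"y": -40,"z": 0,"yaw": 0,"grip": 30},
    {"x": 10,"y": -80,"z": 0,"yaw": 0,"grip": 30},
    {"x": 11,"y": -97,"z": 0,"yaw": 0,"grip": 30},
    {"x": 11,"y": -97,"z": 10,"yaw": 0,"grip": 30},
    {"x": 11,"y": -97,"z": 50,"yaw": 0,"grip": 30},
    {"x": 11,"y": -97,"z": 90,"yaw": 0,"grip": 30},
    {"x": 11,"y": -97,"z": 120,"yaw": 0,"grip": 30},
    {"x": 11,"y": -97,"z": 132,"yaw": 0,"grip": 30},
    {"x": 11,"y": -97,"z": 136,"yaw": 0,"grip": 30},
    {"x": 11,"y": -97,"z": 136,"yaw": 0,"grip": 30}
  ]
}}

```text
t: 23.05
tcp_pos: [0.5518, 0.1814, 0.0679]
tcp_rot: [0.998, 0.055, 0.001, -0.0]
ft_force: [0.7, 0.3, 0.6]
gripper_width: 0.3
```

Run:
```python
from h import *
plan(.6341,.1943,.063)
from workcell import get_obs
p=get_obs()['tcp_pos'][:2]; print('edge dist',(p-E0)@N,'lateral to lid',(p-[.4625,.174])@[.1102,-.9939])
```

```text
t 23.05 tcp [0.5518 0.1814 0.0679] psi 6.32 zax [ 1.7e-03  2.0e-04 -1.0e+00] F [0.74 0.25 0.58] w 0.3
shift mm [83.2 -3.8  5. ] yaw -0.01
edge dist 0.11960987977182781 lateral to lid 0.0025073485538928135
```

>>> {"name": "play_rows", "arguments": {
  "deltas": [
    {"x": -2,"y": -1,"z": 1,"yaw": 0,"grip": 30},
    {"x": -5,"y": -1,"z": 2,"yaw": 0,"grip": 30},
    {"x": -8,"y": -1,"z": 3,"yaw": 0,"grip": 30},
    {"x": -10,"y": -1,"z": 4,"yaw": 0,"grip": 30},
    {"x": -12,"y": -1,"z": 4,"yaw": 0,"grip": 30},
    {"x": -14,"y": -1,"z": 4,"yaw": 0,"grip": 30},
    {"x": -14,"y": -1,"z": 4,"yaw": 0,"grip": 30},
    {"x": -14,"y": -1,"z": 4,"yaw": 0,"grip": 30},
    {"x": -14,"y": -1,"z": 4,"yaw": 0,"grip": 30},
    {"x": -14,"y": -1,"z": 4,"yaw": 0,"grip": 30}
  ]
}}

```text
t: 24.3
tcp_pos: [0.537, 0.1811, 0.0628]
tcp_rot: [0.998, 0.055, 0.0, -0.0]
ft_force: [0.1, -0.3, 1.3]
gripper_width: 0.301
```

Run:
```python
from h import *
plan(.6341,.1943,.063)
from workcell import get_obs
p=get_obs()['tcp_pos'][:2]; print('edge dist',(p-E0)@N,'lateral to lid',(p-[.4625,.174])@[.1102,-.9939])
```

```text
t 24.3 tcp [0.537  0.1811 0.0628] psi 6.35 zax [ 1.e-04  0.e+00 -1.e+00] F [ 0.1  -0.27  1.31] w 0.301
shift mm [98.  -2.4 -0.2] yaw 0.02
edge dist 0.10483766406143462 lateral to lid 0.0011871801805670573
```

>>> {"name": "play_rows", "arguments": {
  "deltas": [
    {"x": -2,"y": -1,"z": 0,"yaw": 0,"grip": 30},
    {"x": -5,"y": -1,"z": 0,"yaw": 0,"grip": 30},
    {"x": -8,"y": -1,"z": 0,"yaw": 0,"grip": 30},
    {"x": -11,"y": -1,"z": 0,"yaw": 0,"grip": 30},
    {"x": -13,"y": -1,"z": 0,"yaw": 0,"grip": 30},
    {"x": -15,"y": -1,"z": 0,"yaw": 0,"grip": 30},
    {"x": -16.5,"y": -1,"z": 0,"yaw": 0,"grip": 30},
    {"x": -17.5,"y": -1,"z": 0,"yaw": 0,"grip": 30},
    {"x": -18,"y": -1,"z": 0,"yaw": 0,"grip": 30},
    {"x": -18,"y": -1,"z": 0,"yaw": 0,"grip": 30}
  ]
}}

```text
t: 25.55
tcp_pos: [0.5189, 0.1801, 0.0628]
tcp_rot: [0.998, 0.055, -0.0, -0.0]
ft_force: [0.5, 0.2, 0.3]
gripper_width: 0.3
```

>>> {"name": "play_rows", "arguments": {
  "deltas": [
    {"x": 6,"y": 0,"z": 0,"yaw": 0,"grip": 30},
    {"x": 14,"y": 0,"z": 0,"yaw": 0,"grip": 30},
    {"x": 20,"y": 0,"z": -10,"yaw": 0,"grip": 30},
    {"x": 20,"y": 0,"z": -40,"yaw": 0,"grip": 30},
    {"x": 20,"y": 0,"z": -90,"yaw": 0,"grip": 30},
    {"x": 20,"y": 0,"z": -140,"yaw": 0,"grip": 30},
    {"x": 20,"y": 60,"z": -150,"yaw": 0,"grip": 30},
    {"x": 20,"y": 120,"z": -150,"yaw": 0,"grip": 30},
    {"x": 20,"y": 180,"z": -150,"yaw": 0,"grip": 30},
    {"x": 20,"y": 240,"z": -150,"yaw": 0,"grip": 30}
  ]
}}

```text
t: 26.8
tcp_pos: [0.5658, -0.0582, 0.214]
tcp_rot: [0.998, 0.055, 0.001, 0.0]
ft_force: [0.9, 0.5, 0.3]
gripper_width: 0.301
```

>>> {"name": "play_rows", "arguments": {
  "deltas": [
    {"x": 0,"y": 60,"z": 0,"yaw": 0,"grip": 30},
    {"x": 0,"y": 120,"z": 0,"yaw": 0,"grip": 30},
    {"x": 0,"y": 180,"z": 0,"yaw": 0,"grip": 30},
    {"x": 0,"y": 240,"z": 0,"yaw": 0,"grip": 30},
    {"x": 0,"y": 300,"z": 0,"yaw": 0,"grip": 30},
    {"x": 0,"y": 350,"z": 0,"yaw": 0,"grip": 30},
    {"x": 0,"y": 400,"z": 0,"yaw": 0,"grip": 30},
    {"x": 0,"y": 400,"z": 0,"yaw": 0,"grip": 30},
    {"x": 0,"y": 400,"z": 0,"yaw": 0,"grip": 30},
    {"x": 0,"y": 400,"z": 0,"yaw": 0,"grip": 30}
  ]
}}

```text
t: 28.05
tcp_pos: [0.6099, -0.4526, 0.2134]
tcp_rot: [0.998, 0.056, 0.0, 0.0]
ft_force: [-0.3, -0.1, -0.1]
gripper_width: 0.299
```

Run:
```python
from h import *
import cv2
a=eyes.camera('top'); cv2.imwrite('pics/t9.png',a)
cv2.imwrite('pics/t9a.png',cv2.resize(a[160:260,90:230],None,fx=5.5,fy=5.5,interpolation=cv2.INTER_CUBIC))
cv2.imwrite('pics/t9b.png',cv2.resize(a[165:265,255:395],None,fx=5.5,fy=5.5,interpolation=cv2.INTER_CUBIC))
s=eyes.camera('scene'); cv2.imwrite('pics/s9.png',s)
```

```text
(no output)
```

View pics/t9.png

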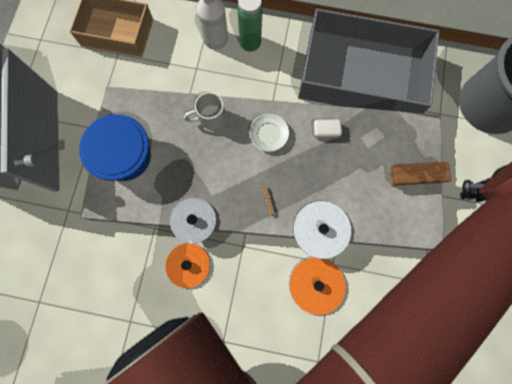

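View pics/t9a.png

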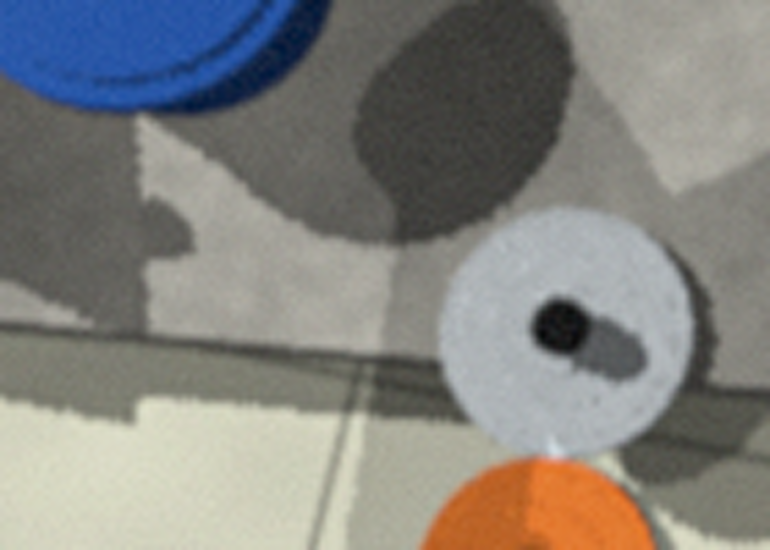

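View pics/t9b.png

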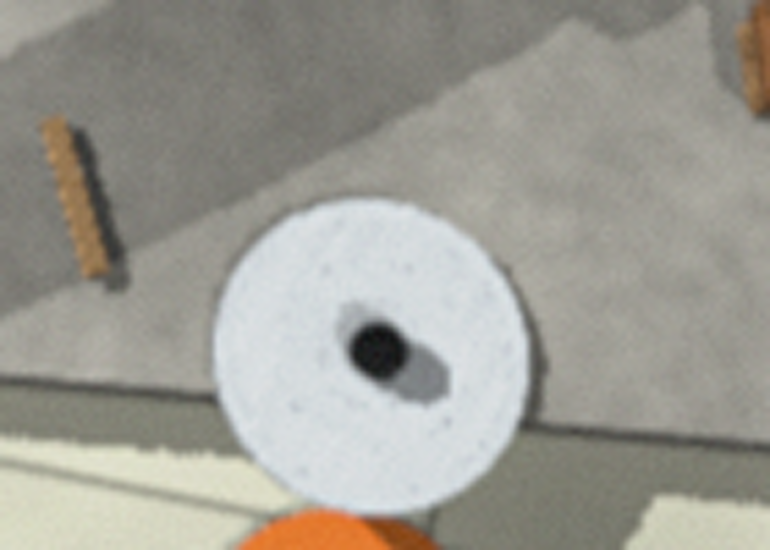

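View pics/s9.png

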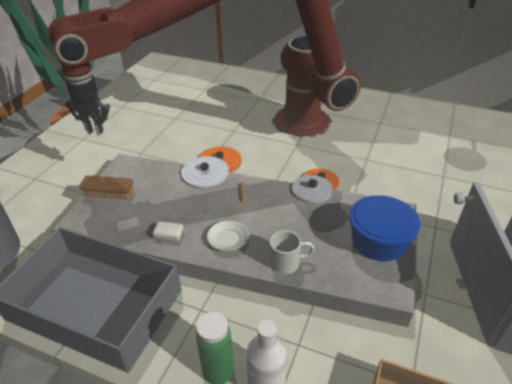

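Run:
```python
from h import *
import cv2
s=5.5
def go(n,ox,oy,ed,b,k,D):
    P=lambda x,y,z:ray('top',ox+(x+.5)/s-.5,oy+(y+.5)/s-.5,z)
    e=np.array([P(x,y,.06)[:2] for x,y in ed]); print(n,'edge res',(e-E0)@N)
    l,r,t,bo=b; cx,cy=(l+r)/2,(t+bo)/2
    q=[P(l,cy,.07),P(r,cy,.07),P(cx,t,.07),P(cx,bo,.07)]; c=sum(q)[:2]/4
    d=(np.linalg.norm(q[0]-q[1])+np.linalg.norm(q[2]-q[3]))/2
    x0=np.polyfit((e-E0)@[.1102,-.9939],(e-E0)@N,1); loc=np.polyval(x0,(c-E0)@[.1102,-.9939])
    print('c',c,'diam',d,'centre-edge',(c-E0)@N,'local edge',loc,'overhang mm',(D/2-((c-E0)@N-loc)*D/d/1e0)*1000,'knob',((P(*k,.094)[:2])-E0)@N)
go('small',90,160,[(0,323),(200,343),(425,362),(720,391)],(439,694,207,458),(561,326),.12)
go('big',255,165,[(0,379),(212,399),(535,427),(770,446)],(213,530,197,517),(378,351),.15)
# scene-camera check: knob tops & reference objects moved?
a=cv2.imread('pics/top0.png');b=cv2.imread('pics/t9.png')
print([proj('scene',p) for p in((.4952,-.162,.094),(.4525,.172,.094))])
S=cv2.imread('pics/s9.png')
cv2.imwrite('pics/s9c.png',cv2.resize(S[140:220,160:360],None,fx=4,fy=4,interpolation=cv2.INTER_CUBIC))
```

```text
small edge res [ 5.43448878e-04 -5.32792946e-04 -7.94596637e-05 -1.42303295e-03]
c [0.45188759 0.17222544] diam 0.1204191056193439 centre-edge 0.019285652244524856 local edge -0.0009020196385985943 overhang mm 39.88258911644278 knob 0.019065094288556104
big edge res [-0.00088792 -0.00145276 -0.00114592 -0.00027815]
c [ 0.49464283 -0.1640224 ] diam 0.1508347251830546 centre-edge 0.024725567736137703 local edge -0.0009526571983274106 overhang mm 49.463879352083794 knob 0.024366385743724895
[(np.float64(204.3432543889096), np.float64(164.35665009751037)), (np.float64(312.09009083158884), np.float64(181.16741685573533))]
```

View pics/s9c.png

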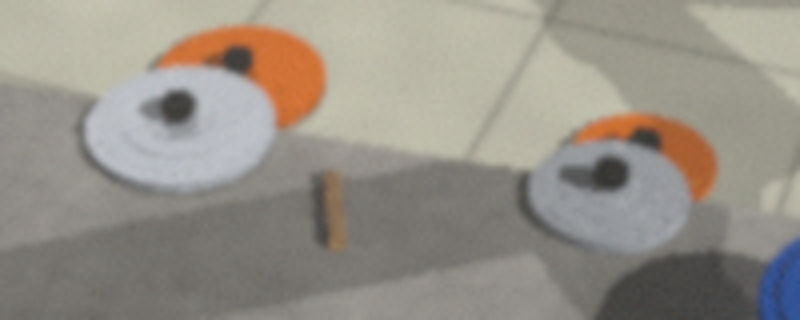

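Both lids lie flat, with overhangs of about 49.5 mm and 39.9 mm. The other things are where they were, and the arm is well clear and at rest. Handing in.

Run:
```python
from workcell import get_obs, order
o=get_obs(); print(o['t'],abs(o['qvel']).max()); print(order.job_done())
```

```text
28.15 0.0034669164719243195
the job is handed in; nothing more can be done
None
```

I pushed both lids straight out over the front edge with the partly closed fingertips against their back rims. Each took two strokes: one long push, then a short one after measuring from the top camera. I handed the job in at 28.15 s, with the arm lifted well clear and at rest.

- **Overhang:** my last check, from the top camera only, gave about 49.5 mm for the larger lid and 39.9 mm for the smaller, uncertain by 1–2 mm. The larger lid's final position read up to 1.5 mm apart between the two pictures taken after its last push.
- **Scene camera:** for the overhang it gave only a look by eye. Early on its knob positions were about 2 pixels from those the top camera predicted. I put that down to where on the knob I was reading and did not resolve it.
- **Lids:** both look flat in the two views. I saw no contact with the knobs in the pictures, and the forces read after each move stayed under about 2 N.
- **Other things:** by eye in the last pictures, the saucer, peg, tub, mug, brush, soap and the orange lids are where they were. I did not measure them again.

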